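# Probe a fixture bore and fit the pin that matches its depth

### The arm

A 6-joint arm with a two-finger parallel gripper is mounted at the origin on a cart in front of the work surface, level with it; the furniture and walls round the work are solid. World frame = base frame: x ahead of the robot, y to its left, z up, the work surface at z = 0. Lengths are in m, angles in degrees, forces in N, time in s.
With the tool pointing down it reaches from about 0.2 to 0.875 m from the base axis. Payload 3.4 kg.
Tool frame: the origin (TCP) lies between the finger pads; the fingertips stand 17 mm ahead of it and the grasp point (between the pads) lies 2 mm behind it; z points along the fingers, y is the line along which they close (so a half turn about z gives the same grasp; the last joint's range is limited). The gripper opens to 94 mm and grips with 3 to 60 N. Pads are 16 mm wide; open, the fingers measure 119 mm over their backs; the gripper's body (75 mm by 177 mm) begins 78 mm behind the grasp point.
Start: joints at [-73.052, 15.808, 86.224, -0, 77.962, -6.933], TCP at [0.233, -0.526, 0.193] pointing down, gripper open.
Joint ranges: [-165.64, 165.64], [-43.16, 119.46], [12.63, 154.43], [-67.54, 247.53], [6.08, 155.33], [-154.97, 154.97]. Speed limits (degrees/s): [147.25, 147.25, 180, 180, 180, 180].

### API

Orientations are given as [roll, pitch, yaw] about the fixed x, y, z axes, in that order (R = Rz(yaw) Ry(pitch) Rx(roll)).
In Python, from station import sense, camera, job_done gives the robot as it stands. The module is installed in compiled form; this text tells all that it offers.
- The arm moves only by the tool move_arm, never from a script. Its arguments are lists of equal length, an entry for each row: "slide": the shift along the tool's x, y, z in mm, a list of three; "roll": the turn about the tool's z in degrees; "fingers": the closure, from -1 (fully open) to 1 (shut), so that 0 is half open. In form: {"slide": [[tx, ty, tz], ...], "roll": [roll, ...], "fingers": [fingers, ...]}. A call has exactly 10 rows; each row is the pose to reach, as a shift and turn from the pose commanded when the call began, along the tool's axes at that moment; what a row does not reach only later rows make up. A row lasts 1/8 s, in which the tool goes at most 62.5 mm and 10.7 degrees, less where a joint would pass 70% of its speed; a pose out of reach is approached as far as the arm can. A call with a gripper value outside its range is refused whole. The fingers move at their own pace and stop on an object; "squeeze" is the grip in N (left out, the last holds). Time passes only in rows, so rows that repeat a pose let the fingers close, or fill a call up. It gives the time, the measured TCP pose, the force, the opening and the grip force at its end, in the units of the state.
- sense(): the state, without advancing time (a new reading comes with each control period).
- camera(name): name is "side" or "top" or "wrist"; returns a dict with "color" (384x512x3 uint8, red, green, blue), "mtx" (3x3 intrinsics, pixels), "pose" (4x4, takes a point from camera to world coordinates); the wrist camera has in their place "tool_from_camera" (4x4, takes a point from camera to tool coordinates, whose origin is the TCP and whose axes are the flange's). Camera axes: x right, y up, looking along -z (the intrinsics and any distortion apply to the point x, -y, -z); pixel columns grow to the right and rows downward; lengths in m; the calibration is good to about 2 mm. A picture is of the moment at which its call begins: read the wrist's pose just before it. There is no depth.
- job_done(): hands the job in; it is judged then, once.
The state is a dict: "t": time; "q": joint angles; "joint_vel": joint speeds; "tau": joint torques, N m; "tool_pos": TCP position; "orientation": TCP orientation; "contact_force": force on the tool from outside, world axes, zero at the start; "ft_torque": the same for the moment, N m; "opening": finger opening in m; "gripper_force": force on a finger pad.
Only numpy, scipy, OpenCV 4.12 (cv2) and the standard library are available. Lean on these libraries where they do the work, as an engineer would, in place of code of your own. Each camera call takes 0.05 s, during which the arm holds its last target. There are 200 camera calls.

### The job

Find out how deep the bore in the fixture block is: take the depth rod from the rack, lower it into the bore gently until it rests firmly on the floor, and put it back in its hole in the rack. Then stand the one pin of the three in the bore that, resting on the bore's floor, sticks out 30 mm above the block's top face. Press nothing hard against the block, and leave the other two pins in the rack and everything else where it is.

Things in the scene. Friction and masses are not known exactly. Their poses are not given: they have to be found in the camera images.
- fixture: Grey metal fixture block screwed to the bench, 60 x 110 x 58 mm (x, y, z) with a 12 mm high screwed foot at each y end (154 mm over the feet). Origin at the centre of its underside, z up. In the middle of its flat top is one open round bore; 34 mm to either side of it along y sits a bright slotted round screw cap, 25 mm wide and 4 mm high, which stays on. The block does not move.
- bore (a point): Centre of the bore's mouth, level with the block's top face, 58 mm above the bench; axes of the block. Bore 17 mm in diameter, vertical, blind, flat floor. Its depth is 26, 34 or 42 mm, changes from time to time and must be probed. The floor is a firm pad that gives 1 mm per 8 N for 3 mm, rigid beyond; 3 to 10 N for a moment is a sound reading, over 25 N damages it.
- rack: Wooden rack lying on the bench, fixed, 56 x 236 x 40 mm (x, y, z), origin at the centre of its underside, z up. Its top has four vertical round holes in a row along its y axis at x = 0, each 22 mm deep: at y = -90 mm one of 12 mm diameter for the depth rod, and at y = 0, +45 and +90 mm three of 18 mm diameter for the pins.
- rod_hole (a point): Centre of the floor of the depth rod's hole in the rack, 18 mm above the bench (22 mm below the rack's top); axes of the rack.
- depth_rod: Depth rod, steel, standing upright in the rack at the start: a round probe 10 mm in diameter and 70 mm long with a chamfered tip, below a dark round handle of 16 mm diameter and 45 mm length; 115 mm overall, about 0.07 kg. Origin at the centre of the tip's end face, z along the rod towards the handle.
- pin_short: Plain round steel pin, 16 mm in diameter and 56 mm long, about 0.09 kg, standing upright in one of the three larger rack holes at the start (the order of the pins changes). Origin at the centre of its lower end, z up along the pin. Lower end chamfered by 2 mm. Let go in the bore, it sinks to the floor by its own weight. It slides into the bore with 1 mm of clearance and needs no force. It stands 30 mm proud in a bore 26 mm deep.
- pin_short_top (a point): Centre of the upper end of that pin, 56 mm from its origin.
- pin_medium: Plain round steel pin, 16 mm in diameter and 64 mm long, about 0.09 kg, standing upright in one of the three larger rack holes at the start (the order of the pins changes). Origin at the centre of its lower end, z up along the pin. Lower end chamfered by 2 mm. Let go in the bore, it sinks to the floor by its own weight. It slides into the bore with 1 mm of clearance and needs no force. It stands 30 mm proud in a bore 34 mm deep.
- pin_medium_top (a point): Centre of the upper end of that pin, 64 mm from its origin.
- pin_long: Plain round steel pin, 16 mm in diameter and 72 mm long, about 0.09 kg, standing upright in one of the three larger rack holes at the start (the order of the pins changes). Origin at the centre of its lower end, z up along the pin. Lower end chamfered by 2 mm. Let go in the bore, it sinks to the floor by its own weight. It slides into the bore with 1 mm of clearance and needs no force. It stands 30 mm proud in a bore 42 mm deep.
- pin_long_top (a point): Centre of the upper end of that pin, 72 mm from its origin.
- electrical_tape: Bystander: small black roll of tape lying flat, 53 mm across, 19 mm high, loose; origin at the centre of its underside.
- masking_tape: Bystander: large cream roll of tape lying flat, 104 mm across, 25 mm high, loose; origin at the centre of its underside.
- screw_tin: Bystander: upright tin, 76 mm across, 58 mm high, loose; origin at the centre of its underside.
Not all that is in view belongs to the job. Leave any pink look-alike of the depth_rod alone.

How it is judged:
By the outcome, as a careful person would: the job done as asked, in the order asked, and still so for the second after the job is handed in, with the robot touching nothing.
It also fails if it takes over 69 s, if anything falls off the work surface, if the arm or the gripper's body presses on something with over 40 N, if the wrist force passes 120 N, or if a joint passes its speed limit or range.

## Working session

There is one attempt and no reset: what is moved stays moved. The work goes in short steps, Python scripts to look and compute and a tool call to move; the robot and the scene stay as the last step left them, time stands still between calls to the robot, and variables do not carry over. Pictures are saved under pics/ and viewed, at most 10 in all, crops included, and the job is handed in when it is done.

Besides the shell and the picture viewer there is one more tool, called after "Request:" as name(argument=value, ...), one argument or row to a line, values as JSON. move_arm: Moves the arm, as the interface text tells. Its arguments: {"type":"object","properties":{"slide":{"type":"array","items":{"type":"array","items":{"type":"number"}}},"roll":{"type":"array","items":{"type":"number"}},"fingers":{"type":"array","items":{"type":"number"}},"squeeze":{"type":"number"}},"required":["slide","roll","fingers"]}

```bash
mkdir -p pics
python3 - <<'E'
from station import sense,camera
import cv2,numpy as np
s=sense();print({k:np.round(v,3).tolist() for k,v in s.items()})
ims=[]
for n in("top","side"):
    c=camera(n);cv2.imwrite(f"pics/{n}0.png",c["color"][:,:,::-1]);np.savez(n+"0.npz",**c)
    print(n,c["mtx"].tolist(),np.round(c["pose"],4).tolist(),[k for k in c])
c=camera("wrist");print(c["mtx"].tolist(),np.round(c["tool_from_camera"],4).tolist())
cv2.imwrite("pics/w0.png",c["color"][:,:,::-1])
E
```

```text
{'t': 0.0, 'q': [-73.053, 15.847, 86.292, -0.001, 77.962, -6.932], 'joint_vel': [0.059, -0.041, -0.008, -0.073, -0.07, 0.03], 'tau': [-0.0, -40.458, -23.723, 0.07, 0.035, -0.0], 'tool_pos': [0.233, -0.525, 0.193], 'orientation': [-179.899, -0.011, 23.88], 'contact_force': [-0.085, 0.752, 0.386], 'ft_torque': [0.012, 0.044, 0.044], 'gripper_force': 0.0, 'opening': 0.094}
top [[404.2480137520617, 0.0, 260.8370685793513], [0.0, 404.2480137520617, 192.21867879876416], [0.0, 0.0, 1.0]] [[-0.4243, 0.8134, -0.398, 0.0652], [-0.9054, -0.3871, 0.1742, 0.2134], [-0.0123, 0.4343, 0.9007, 1.1961], [0.0, 0.0, 0.0, 1.0]] ['color', 'mtx', 'pose']
side [[451.7492185117232, 0.0, 252.35394023999598], [0.0, 451.7492185117232, 189.19222609493985], [0.0, 0.0, 1.0]] [[0.9898, 0.0886, -0.112, 0.4155], [-0.1426, 0.5666, -0.8116, -0.9816], [-0.0084, 0.8192, 0.5734, 0.7895], [0.0, 0.0, 0.0, 1.0]] ['color', 'mtx', 'pose']
[[333.64517457212736, 0.0, 257.8769333463685], [0.0, 333.64517457212736, 194.07791440259751], [0.0, 0.0, 1.0]] [[0.0004, 0.9684, 0.2493, 0.0727], [1.0, -0.0005, 0.0003, -0.0], [0.0004, 0.2493, -0.9684, -0.1926], [0.0, 0.0, 0.0, 1.0]]
```

View pics/top0.png

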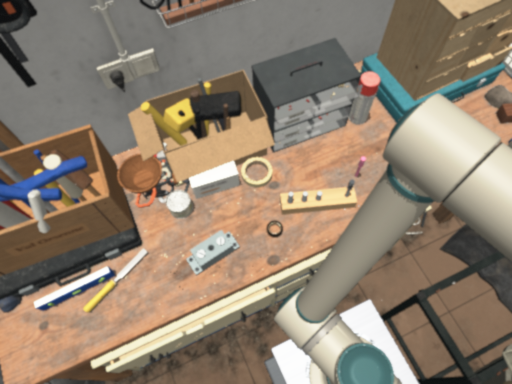

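View pics/side0.png

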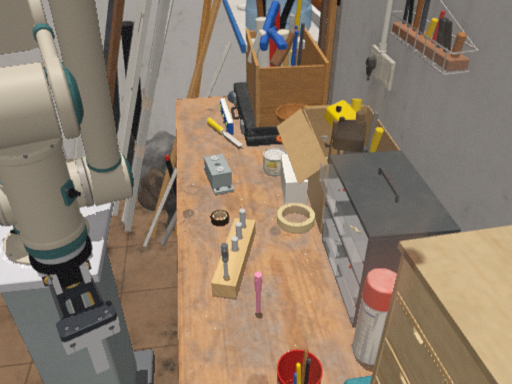

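The top view shows the rack at about (318,200), with the rod at (351,188) and the fixture at (213,252). The side view shows the rack at (235,258) and the fixture at (218,173). I'll enlarge both.

```bash
cat > h.py <<'E'
import numpy as np,cv2
def ray(c,u,v,pose=None):
    K=c["mtx"];P=c["pose"] if pose is None else pose
    d=np.array([(u-K[0,2])/K[0,0],-(v-K[1,2])/K[1,1],-1.]);return P[:3,3],P[:3,:3]@d
def onz(c,u,v,z,pose=None):
    o,d=ray(c,u,v,pose);return o+d*(z-o[2])/d[2]
def proj(c,p,pose=None):
    P=c["pose"] if pose is None else pose;K=c["mtx"]
    q=P[:3,:3].T@(np.asarray(p)-P[:3,3]);return K[0,0]*q[0]/-q[2]+K[0,2],K[1,1]*-q[1]/-q[2]+K[1,2]
E
python3 - <<'E'
import numpy as np,cv2
from h import *
t=np.load("top0.npz");s=np.load("side0.npz")
a=cv2.resize(t["color"][170:220,270:370],(800,400)[:2] and (600,300),interpolation=cv2.INTER_CUBIC)
b=cv2.resize(t["color"][225:275,165:265],(600,300),interpolation=cv2.INTER_CUBIC)
cv2.imwrite("pics/z1.png",np.vstack([a,b])[:,:,::-1])
for n,c,u,v,z in[("rackL",t,282,203,.04),("rackR",t,356,197,.04),("fix",t,213,250,.058),("sideRackfar",s,249,225,.04),("near",s,226,290,.04),("fix",s,217,163,.058),("etape",t,274,229,.019),("mtape",t,257,171,.025)]: print(n,onz(c,u,v,z).round(3))
E
```

```text
rackL [ 0.514 -0.054  0.04 ]
rackR [ 0.432 -0.274  0.04 ]
fix [0.458 0.199 0.058]
sideRackfar [ 0.53 -0.08  0.04]
near [ 0.45  -0.294  0.04 ]
fix [0.471 0.21  0.058]
etape [0.453 0.003 0.019]
mtape [ 0.659 -0.035  0.025]
```

View pics/z1.png

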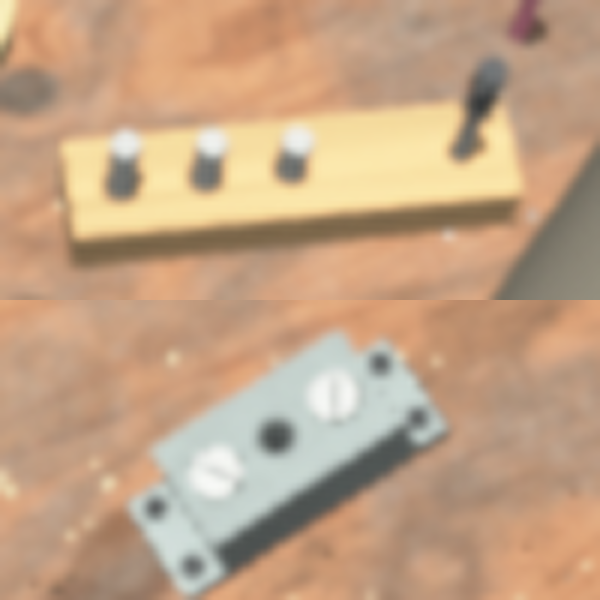

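The crop shows the pins' bases at about (290,202), (304,201) and (318.5,200). Their visible lengths shrink from left to right, so the order is long, medium, short. The rod's base is at (347,195.5), the bore at (211,247.7), and the caps at (220.5,240.8) and (200.8,253.7).

Run:
```python
from h import *
t=np.load("top0.npz");s=np.load("side0.npz")
f=lambda u,v,z:onz(t,u,v,z)
c=lambda x,y:(270+x/6,170+y/6)
L=f(*c(122,190),.04);M=f(*c(206,183),.04);S=f(*c(291,176),.04);R=f(*c(463,152),.04)
for p in(L,M,S,R):print(p.round(4), [round(x,1) for x in proj(s,p)])
for (u,v),h in((c(126,143),.09),(c(212,141),.082),(c(298,140),.074),(c(489,72),.133)):print("top",f(u,v,h).round(4))
print(np.linalg.norm(L-S),np.linalg.norm(S-R),np.degrees(np.arctan2(-(L-R)[0],(L-R)[1])))
c=lambda x,y:(165+x/6,225+(y-300)/6)
B=f(*c(276,436),.058);C1=f(*c(333,395),.062);C2=f(*c(215,472),.062)
print(B,C1,C2,(C1+C2)/2,np.linalg.norm(C1-C2),np.degrees(np.arctan2(-(C2-C1)[0],(C2-C1)[1])))
# goal: rod approach in tool axes
from station import sense
from scipy.spatial.transform import Rotation as Ro
st=sense();T=Ro.from_euler("xyz",st["orientation"],degrees=True).as_matrix();print(T.round(3))
for g in (np.array([R[0],R[1],.25]),np.array([B[0],B[1],.25])):print((T.T@(g-st["tool_pos"])*1e3).round(1))
```

```text
[ 0.5065 -0.0798  0.04  ] [np.float64(240.0), np.float64(225.8)]
[ 0.4913 -0.1213  0.04  ] [np.float64(235.9), np.float64(236.8)]
[ 0.4757 -0.1633  0.04  ] [np.float64(231.5), np.float64(248.7)]
[ 0.4492 -0.2515  0.04  ] [np.float64(224.0), np.float64(276.1)]
top [ 0.5098 -0.0808  0.09  ]
top [ 0.4953 -0.1229  0.082 ]
top [ 0.48   -0.1652  0.074 ]
top [ 0.4504 -0.2477  0.133 ]
0.08900509179916197 0.09208792987443316 -18.470987707887527
[0.46734078 0.20209569 0.058     ] [0.47339778 0.16889862 0.062     ] [0.46173274 0.23572446 0.062     ] [0.46756526 0.20231154 0.062     ] 0.06783631580457776 9.901716481736768
[[ 0.914  0.405 -0.   ]
 [ 0.405 -0.914  0.001]
 [ 0.    -0.001 -1.   ]]
[ 308.9 -162.8  -56.9]
[ 509.1 -570.3  -56.3]
```

Request:
move_arm(
  slide=[
    [40, -20, -15],
    [90, -45, -30],
    [140, -75, -45],
    [190, -100, -57],
    [240, -127, -57],
    [285, -150, -57],
    [309, -163, -57],
    [309, -163, -57],
    [309, -163, -57],
    [309, -163, -57],
  ],
  roll=[-9, -18, -27, -36, -44, -46.6, -46.6, -46.6, -46.6, -46.6],
  fingers=[-0.2, -0.2, -0.2, -0.2, -0.2, -0.2, -0.2, -0.2, -0.2, -0.2],
  squeeze=20,
)

```text
t: 1.4
tool_pos: [0.4487, -0.2526, 0.2503]
orientation: [-180.0, 0.0, 70.4]
contact_force: [-0.6, -0.9, -0.7]
opening: 0.0562
gripper_force: 0.0
```

```bash
cat >> h.py <<'E'
from scipy.spatial.transform import Rotation as Ro
def wrist(name):
    from station import sense,camera
    st=sense();c=camera("wrist")
    T=np.eye(4);T[:3,:3]=Ro.from_euler("xyz",st["orientation"],degrees=True).as_matrix();T[:3,3]=st["tool_pos"]
    d=dict(color=c["color"],mtx=c["mtx"],pose=T@c["tool_from_camera"],T=T)
    np.savez(name+".npz",**d);cv2.imwrite(f"pics/{name}.png",c["color"][:,:,::-1])
    print(st["t"],st["tool_pos"].round(4) if hasattr(st["tool_pos"],"round") else st["tool_pos"],st["orientation"])
    return d
E
python3 - <<'E'
from h import *
d=wrist("w1")
for p in([.4504,-.2477,.133],[.4492,-.2515,.04],[.48,-.165,.074]):print(proj(d,p))
t=np.load("side0.npz");print("pink",onz(t,258,317,0))
E
```

```text
1.4 [ 0.4487 -0.2526  0.2503] [-1.79981090e+02  2.45863375e-02  7.03881145e+01]
(np.float64(257.6334278706677), np.float64(181.40123360057905))
(np.float64(257.8911022701802), np.float64(168.42903862229016))
(np.float64(257.87335949255015), np.float64(88.15103965801367))
pink [ 0.51288023 -0.34487919  0.        ]
```

View pics/w1.png

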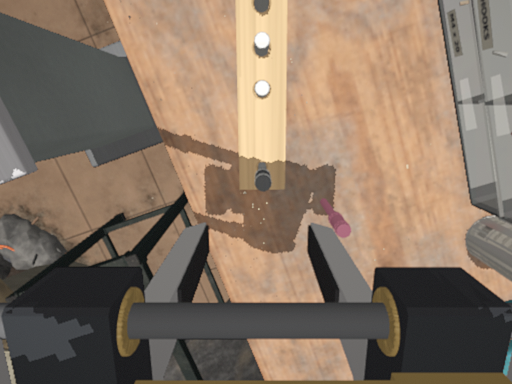

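The wrist view shows the rod's handle top at about (263,183), the pin tops at (262,88) and (262,42) with one more at the picture's top edge, and the pink look-alike at (340,225). I'll refine these from masks.

Run:
```python
from h import *
d=dict(np.load("w1.npz"));im=d["color"].astype(int)
def blobs(m,x0,y0):
    n,l,s,c=cv2.connectedComponentsWithStats(m.astype(np.uint8))
    return [(s[i].tolist(),(c[i]+[x0,y0]).round(1).tolist()) for i in range(1,n) if s[i][4]>30]
r=im[155:200,245:282];print("dark",blobs(r.max(2)<85,245,155))
print("bright",blobs(im[0:110,235:290].min(2)>215,235,0))
g=r.mean(2)
for v in range(8,40,3):print(v+155,g[v].astype(int).tolist())
```

```text
dark [([11, 20, 15, 16, 184], [262.8, 182.6])]
bright [([20, 32, 14, 16, 177], [261.5, 39.5]), ([20, 81, 14, 14, 154], [261.7, 87.5])]
163 [135, 132, 128, 127, 130, 131, 129, 126, 128, 131, 133, 130, 122, 112, 106, 102, 103, 104, 103, 101, 106, 120, 125, 127, 132, 133, 130, 126, 124, 124, 125, 124, 122, 121, 118, 119, 121]
166 [134, 133, 128, 126, 130, 132, 130, 127, 128, 131, 128, 120, 110, 101, 103, 105, 107, 107, 106, 105, 102, 105, 115, 127, 130, 130, 128, 127, 128, 127, 125, 123, 123, 119, 118, 120, 123]
169 [134, 133, 130, 127, 129, 131, 129, 126, 128, 130, 132, 127, 111, 116, 119, 118, 106, 103, 105, 107, 108, 120, 130, 133, 131, 130, 127, 127, 128, 127, 126, 124, 122, 119, 120, 121, 122]
172 [135, 134, 128, 127, 129, 130, 128, 127, 127, 132, 137, 131, 92, 55, 51, 59, 68, 74, 76, 67, 55, 54, 63, 87, 117, 129, 129, 128, 129, 127, 126, 124, 122, 119, 119, 121, 123]
175 [135, 132, 130, 126, 128, 130, 130, 128, 128, 135, 108, 84, 102, 116, 112, 98, 92, 83, 78, 85, 96, 105, 117, 113, 99, 121, 131, 128, 128, 127, 126, 124, 122, 119, 119, 121, 123]
178 [134, 132, 129, 125, 128, 130, 
[... 301 characters left out ...]
 120, 120, 122]
184 [134, 132, 130, 125, 128, 130, 130, 127, 127, 118, 90, 73, 74, 75, 76, 75, 74, 75, 74, 74, 74, 76, 75, 74, 71, 80, 119, 132, 129, 127, 126, 123, 121, 120, 121, 122, 124]
187 [135, 134, 130, 126, 127, 130, 131, 127, 127, 132, 125, 97, 75, 74, 75, 73, 75, 74, 74, 75, 73, 75, 74, 74, 86, 113, 128, 129, 129, 129, 126, 124, 122, 122, 120, 122, 125]
190 [94, 96, 101, 104, 103, 102, 101, 100, 101, 101, 99, 94, 92, 89, 85, 80, 77, 76, 73, 70, 77, 85, 90, 95, 96, 94, 90, 89, 88, 90, 90, 92, 97, 99, 102, 104, 103]
193 [125, 111, 97, 98, 100, 100, 101, 101, 103, 105, 105, 102, 96, 94, 95, 98, 99, 100, 101, 101, 99, 97, 98, 98, 99, 99, 96, 95, 94, 95, 97, 100, 101, 100, 100, 99, 100]
```

Run:
```python
from h import *
d=dict(np.load("w1.npz"))
for u,v,z in((262.9,182.5,.133),(262,87.8,.074),(262,40,.082)):
    p=onz(d,u,v,z);print(p.round(4),((d["T"][:3,:3].T@(p-d["T"][:3,3]))*1e3).round(1))
```

```text
[ 0.4548 -0.2504  0.133 ] [  4.2   5.  117.3]
[ 0.4842 -0.1661  0.074 ] [ 93.5   4.5 176.3]
[ 0.4991 -0.1236  0.082 ] [138.6   4.3 168.3]
```

Request:
move_arm(
  slide=[
    [4, 5, 20],
    [4, 5, 50],
    [4, 5, 80],
    [4, 5, 105],
    [4, 5, 125],
    [4, 5, 138],
    [4, 5, 140],
    [4, 5, 140],
    [4, 5, 140],
    [4, 5, 140],
  ],
  roll=[0, 0, 0, 0, 0, 0, 0, 0, 0, 0],
  fingers=[-0.2, -0.2, -0.2, -0.2, -0.2, -0.2, -0.2, -0.2, 1, 1],
  squeeze=15,
)

```text
t: 2.7
tool_pos: [0.4558, -0.2498, 0.1111]
orientation: [179.9, 0.0, 70.5]
contact_force: [0.1, 0.1, 0.4]
opening: 0.0399
gripper_force: 0.0
```

Request:
move_arm(
  slide=[
    [0, 0, 0],
    [0, 0, 0],
    [0, 0, 0],
    [0, 0, 0],
    [0, 0, 0],
    [0, 0, 0],
    [0, 0, 0],
    [0, 0, 0],
    [0, 0, 0],
    [0, 0, 0],
  ],
  roll=[0, 0, 0, 0, 0, 0, 0, 0, 0, 0],
  fingers=[1, 1, 1, 1, 1, 1, 1, 1, 1, 1],
)

```text
t: 3.95
tool_pos: [0.4554, -0.2496, 0.1105]
orientation: [180.0, 0.0, 70.5]
contact_force: [0.4, -0.3, 1.7]
opening: 0.0146
gripper_force: 15.0
```

Run:
```python
from h import *
from station import sense
s=sense();print({k:np.round(v,3).tolist() for k,v in s.items()})
d=wrist("w2")
```

```text
{'t': 3.95, 'q': [-36.401, 14.613, 100.48, -0.003, 64.899, -16.88], 'joint_vel': [-0.031, 0.032, -0.064, 0.008, 0.132, -0.081], 'tau': [0.009, -36.016, -20.826, 0.079, -0.032, -0.0], 'tool_pos': [0.455, -0.25, 0.111], 'orientation': [179.993, 0.005, 70.48], 'contact_force': [0.443, -0.276, 1.65], 'ft_torque': [-0.015, 0.012, -0.045], 'gripper_force': 15.002, 'opening': 0.015}
3.95 [ 0.4554 -0.2496  0.1105] [1.79992803e+02 5.45241826e-03 7.04801144e+01]
```

View pics/w2.png

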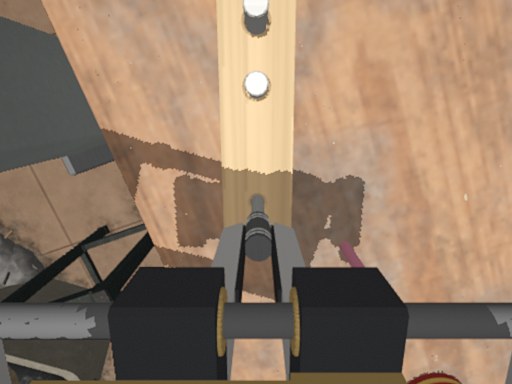

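The handle is gripped, at about (258,238), and the pin tops are at (256,8) and (257,84). Next I lift the rod and carry it towards the bore.

Request:
move_arm(
  slide=[
    [0, 0, -3],
    [0, 0, -10],
    [0, 0, -22],
    [0, 0, -36],
    [0, 0, -52],
    [0, 0, -70],
    [0, 0, -85],
    [0, 0, -95],
    [0, 0, -100],
    [0, 0, -100],
  ],
  roll=[0, 0, 0, 0, 0, 0, 0, 0, 0, 0],
  fingers=[1, 1, 1, 1, 1, 1, 1, 1, 1, 1],
)

```text
t: 5.25
tool_pos: [0.4554, -0.2496, 0.2105]
orientation: [180.0, 0.0, 70.5]
contact_force: [0.6, -0.1, -0.9]
opening: 0.0139
gripper_force: 15.0
```

Request:
move_arm(
  slide=[
    [15, -4, 0],
    [55, -16, 0],
    [105, -31, 0],
    [160, -48, 0],
    [215, -64, 0],
    [270, -80, 0],
    [325, -97, 0],
    [365, -109, 0],
    [382, -114, 0],
    [387, -115, 0],
  ],
  roll=[-1, -4, -8, -12, -16, -20, -24, -27, -29, -29.4],
  fingers=[1, 1, 1, 1, 1, 1, 1, 1, 1, 1],
)

```text
t: 6.5
tool_pos: [0.4757, 0.1543, 0.21]
orientation: [-179.9, 0.0, 100.0]
contact_force: [-0.7, -0.0, -1.2]
opening: 0.0145
gripper_force: 15.0
```

Run:
```python
from h import *
d=wrist("w3")
print(proj(d,[.4673,.2021,.058]),proj(d,(d["T"]@[0,0,.0925,1])[:3]))
```

```text
6.5 [0.4757 0.1543 0.21  ] [-1.79935320e+02  3.55104890e-02  1.00002246e+02]
(np.float64(257.7125969971547), np.float64(132.3584207693866)) (np.float64(257.35917988328765), np.float64(193.0441713561798))
```

View pics/w3.png

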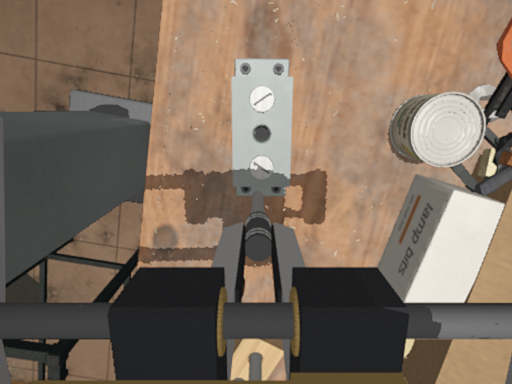

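The bore is at about (261.5,133), the caps are at (262,99) and (261,167), and the rod's tip is near (258,193) as predicted.

Run:
```python
from h import *
d=dict(np.load("w3.npz"));g=d["color"].mean(2)
def cen(x0,x1,y0,y1,f):
    m=f(g[y0:y1,x0:x1]).astype(np.uint8);n,l,s,c=cv2.connectedComponentsWithStats(m);i=1+np.argmax(s[1:,4]);
    b=s[i];print(b, c[i]);return b[0]+b[2]/2-.5+x0,b[1]+b[3]/2-.5+y0
T=d["T"]
for n,a,z in(("bore",(248,276,120,147,lambda g:g<110),.058),("far",(245,280,84,115,lambda g:g>212),.062)):
    u,v=cen(*a);p=onz(d,u,v,z);print(n,u,v,p.round(4),((T[:3,:3].T@(p-T[:3,3]))*1e3).round(2))
g2=g[150:205,244:276];print(g[178:200:3,246:274].astype(int))
```

```text
[  6   5  17  17 211] [13.48341232 13.1042654 ]
bore 262.0 133.0 [0.4717 0.2022 0.058 ] [ 48.03   4.59 151.99]
[  5   2  24  25 423] [16.46335697 14.21985816]
far 261.5 98.0 [0.4651 0.2357 0.062 ] [ 82.18   3.93 147.97]
[[103 103 104 103 103 102 104 104 103 105 112 120 124 126 124 123 124 122
  120 112 110 105 102 104 102 103 104 102]
 [103 103 103 103 102 103 103 104 103 102 103 103 102 101 101 102 102 103
  102 104 103 104 104 103 104 103 104 103]
 [105 104 104 105 105 103 104 101 102 103 102 103 103 102 103 103 103 104
  103 104 103 104 104 104 104 103 103 104]
 [ 42  52  69  70  75  97 107 106 105 105 105 105 105 105 106 104 104 105
  106 105 105 105 105 105 101  81  70  69]
 [ 34  47  62  67  86 102 106 105 104 103 102 102 103 103 105 104 106 104
  105 104 104 105 104 104 105  87  68  57]
 [ 93  95 101 105 105 104  99  94  90  90  93  95  93  93  93  94  99 104
  106 105 104 104 104 104 104 105 105 101]
 [ 83  82  85  83  83  83  85  89  92  93  94  94  93  92  94  92  91  87
   84  85  86  87  88  86  85  84  84  85]
 [ 84  84  83  83  84  83  87  90  92  93  93  94  93  92  92  93  92  84
   80  80  81  81  81  79  78  80  81  81]]
```

Run:
```python
from h import *
d=dict(np.load("w3.npz"));g=d["color"].mean(2)
P=lambda x,y,z:np.round(proj(d,(d["T"]@[x,y,z,1])[:3]),1)
for z in(-.0225,.0225,.0925):print(z,[P(x,0,z) for x in(-.008,-.005,0,.005,.008)])
print(g[180:275,257].astype(int).tolist())
e=dict(np.load("w2.npz"));m=(e["color"][70:105,240:275].min(2)>200).astype(np.uint8);n,l,s,c=cv2.connectedComponentsWithStats(m);i=1+np.argmax(s[1:,4]);print(s[i],c[i]);
p=onz(e,240+s[i][0]+s[i][2]/2-.5,70+s[i][1]+s[i][3]/2-.5,.074);T=e["T"];print(p,(T[:3,:3].T@(p-T[:3,3]))*1e3)
cv2.imwrite("pics/z3.png",cv2.resize(d["color"][175:275,218:298],(640,600)[:2] and (480,600),interpolation=cv2.INTER_CUBIC)[:,:,::-1])
```

```text
-0.0225 [array([256.9, 258. ]), array([256.9, 253. ]), array([256.9, 244.6]), array([256.9, 236. ]), array([256.9, 230.8])]
0.0225 [array([257.1, 229.5]), array([257.1, 225.3]), array([257.1, 218.4]), array([257.1, 211.3]), array([257.1, 207.1])]
0.0925 [array([257.4, 201.8]), array([257.4, 198.5]), array([257.4, 193. ]), array([257.4, 187.5]), array([257.4, 184.2])]
[102, 103, 103, 103, 103, 103, 103, 105, 106, 105, 102, 95, 94, 95, 93, 95, 94, 94, 93, 94, 94, 94, 94, 94, 94, 94, 95, 94, 96, 95, 89, 67, 64, 88, 86, 87, 92, 51, 47, 48, 49, 48, 49, 48, 49, 47, 49, 72, 100, 90, 66, 91, 85, 49, 47, 59, 66, 65, 66, 65, 65, 64, 64, 66, 65, 64, 64, 64, 64, 62, 64, 63, 64, 64, 64, 63, 64, 64, 63, 63, 63, 72, 80, 78, 75, 77, 114, 142, 144, 148, 151, 151, 150, 149, 151]
[  5   1  23  24 420] [15.87619048 12.58333333]
[ 0.48421505 -0.16554264  0.074     ] [88.83710004 -0.94352019 36.50589107]
```

View pics/z3.png

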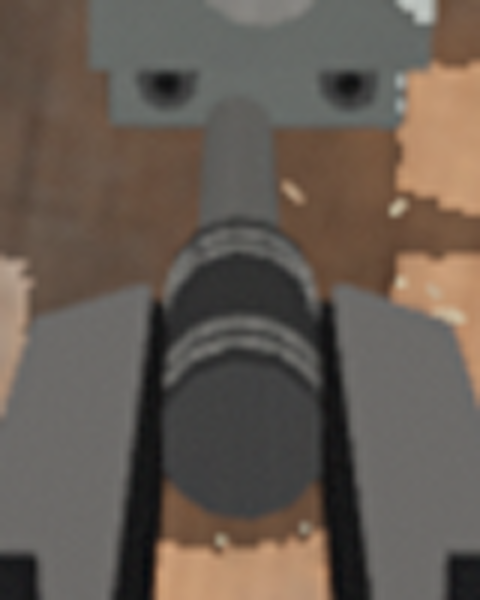

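The rod sits about 2 mm to the tool's -x side, so I move by (50, 4.4) to centre its tip over the bore.

Request:
move_arm(
  slide=[
    [10, 1, 0],
    [25, 2, 0],
    [42, 4, 0],
    [50, 4.4, 5],
    [50, 4.4, 15],
    [50, 4.4, 28],
    [50, 4.4, 40],
    [50, 4.4, 47],
    [50, 4.4, 50],
    [50, 4.4, 50],
  ],
  roll=[0, 0, 0, 0, 0, 0, 0, 0, 0, 0],
  fingers=[1, 1, 1, 1, 1, 1, 1, 1, 1, 1],
)

```text
t: 7.8
tool_pos: [0.4722, 0.2035, 0.1604]
orientation: [180.0, 0.0, 99.9]
contact_force: [1.0, 0.2, -0.9]
opening: 0.0147
gripper_force: 15.0
```

Request:
move_arm(
  slide=[
    [0, 0, 1],
    [0, 0, 3],
    [0, 0, 6],
    [0, 0, 9],
    [0, 0, 12],
    [0, 0, 15],
    [0, 0, 18],
    [0, 0, 20],
    [0, 0, 20],
    [0, 0, 20],
  ],
  roll=[0, 0, 0, 0, 0, 0, 0, 0, 0, 0],
  fingers=[1, 1, 1, 1, 1, 1, 1, 1, 1, 1],
)

```text
t: 9.05
tool_pos: [0.4722, 0.2037, 0.1405]
orientation: [180.0, 0.0, 99.9]
contact_force: [-0.1, 0.5, -0.3]
opening: 0.0142
gripper_force: 15.0
```

Request:
move_arm(
  slide=[
    [0, 0, 2],
    [0, 0, 5],
    [0, 0, 8],
    [0, 0, 11],
    [0, 0, 13],
    [0, 0, 14.5],
    [0, 0, 15.5],
    [0, 0, 16.2],
    [0, 0, 16.7],
    [0, 0, 16.7],
  ],
  roll=[0, 0, 0, 0, 0, 0, 0, 0, 0, 0],
  fingers=[1, 1, 1, 1, 1, 1, 1, 1, 1, 1],
)

```text
t: 10.3
tool_pos: [0.4721, 0.2036, 0.1237]
orientation: [180.0, 0.0, 99.9]
contact_force: [0.1, 1.1, -0.1]
opening: 0.0143
gripper_force: 15.0
```

Request:
move_arm(
  slide=[
    [0, 0, 0.2],
    [0, 0, 0.4],
    [0, 0, 0.6],
    [0, 0, 0.8],
    [0, 0, 1.0],
    [0, 0, 1.3],
    [0, 0, 1.6],
    [0, 0, 1.8],
    [0, 0, 1.8],
    [0, 0, 1.8],
  ],
  roll=[0, 0, 0, 0, 0, 0, 0, 0, 0, 0],
  fingers=[1, 1, 1, 1, 1, 1, 1, 1, 1, 1],
)

```text
t: 11.55
tool_pos: [0.4721, 0.2036, 0.1219]
orientation: [180.0, 0.0, 99.9]
contact_force: [-0.1, 0.6, 0.2]
opening: 0.0143
gripper_force: 15.0
```

Request:
move_arm(
  slide=[
    [0, 0, 0.5],
    [0, 0, 1.2],
    [0, 0, 2],
    [0, 0, 2.8],
    [0, 0, 3.5],
    [0, 0, 4.2],
    [0, 0, 4.7],
    [0, 0, 5.2],
    [0, 0, 5.5],
    [0, 0, 5.5],
  ],
  roll=[0, 0, 0, 0, 0, 0, 0, 0, 0, 0],
  fingers=[1, 1, 1, 1, 1, 1, 1, 1, 1, 1],
)

```text
t: 12.8
tool_pos: [0.4721, 0.2036, 0.1165]
orientation: [180.0, 0.0, 99.9]
contact_force: [0.2, 0.7, -0.7]
opening: 0.0146
gripper_force: 15.0
```

Request:
move_arm(
  slide=[
    [0, 0, 0.1],
    [0, 0, 0.2],
    [0, 0, 0.3],
    [0, 0, 0.4],
    [0, 0, 0.5],
    [0, 0, 0.6],
    [0, 0, 0.7],
    [0, 0, 0.7],
    [0, 0, 0.7],
    [0, 0, 0.7],
  ],
  roll=[0, 0, 0, 0, 0, 0, 0, 0, 0, 0],
  fingers=[1, 1, 1, 1, 1, 1, 1, 1, 1, 1],
)

```text
t: 14.05
tool_pos: [0.4723, 0.2037, 0.1159]
orientation: [180.0, 0.0, 99.9]
contact_force: [-0.2, 0.0, 2.5]
opening: 0.0144
gripper_force: 15.0
```

Request:
move_arm(
  slide=[
    [0, 0, 0.1],
    [0, 0, 0.2],
    [0, 0, 0.3],
    [0, 0, 0.4],
    [0, 0, 0.5],
    [0, 0, 0.5],
    [0, 0, 0.5],
    [0, 0, 0.5],
    [0, 0, 0.5],
    [0, 0, 0.5],
  ],
  roll=[0, 0, 0, 0, 0, 0, 0, 0, 0, 0],
  fingers=[1, 1, 1, 1, 1, 1, 1, 1, 1, 1],
)

```text
t: 15.3
tool_pos: [0.4723, 0.2037, 0.1155]
orientation: [180.0, 0.0, 99.9]
contact_force: [0.4, 0.1, 6.4]
opening: 0.0143
gripper_force: 15.0
```

The floor is met at TCP z ≈ 0.1163 with a sound 6.4 N. That puts the tip at about 23.8 mm, so the bore is 34 mm deep and the medium pin is the one needed. Next the rod goes back.

Request:
move_arm(
  slide=[
    [0, 0, -3],
    [0, 0, -10],
    [0, 0, -22],
    [0, 0, -36],
    [0, 0, -52],
    [0, 0, -68],
    [0, 0, -82],
    [0, 0, -91],
    [0, 0, -95],
    [0, 0, -95],
  ],
  roll=[0, 0, 0, 0, 0, 0, 0, 0, 0, 0],
  fingers=[1, 1, 1, 1, 1, 1, 1, 1, 1, 1],
)

```text
t: 16.55
tool_pos: [0.472, 0.2036, 0.2102]
orientation: [-180.0, 0.0, 99.9]
contact_force: [-0.2, 0.2, -0.1]
opening: 0.0143
gripper_force: 15.0
```

Request:
move_arm(
  slide=[
    [-20, -4, 0],
    [-70, -15, 0],
    [-127, -27, 0],
    [-185, -39, 0],
    [-243, -52, 0],
    [-300, -64, 0],
    [-355, -76, 0],
    [-405, -86, 0],
    [-435, -93, 0],
    [-443.5, -94.5, 0],
  ],
  roll=[1, 4, 8, 12, 16, 20, 24, 27, 29, 29.4],
  fingers=[1, 1, 1, 1, 1, 1, 1, 1, 1, 1],
)

```text
t: 17.8
tool_pos: [0.4546, -0.2509, 0.2094]
orientation: [-179.9, -0.0, 70.3]
contact_force: [1.0, 1.2, -1.9]
opening: 0.0145
gripper_force: 15.0
```

Request:
move_arm(
  slide=[
    [0, 0, 5],
    [0, 0, 15],
    [0, 0, 30],
    [0, 0, 45],
    [0, 0, 58],
    [0, 0, 65],
    [0, 0, 68],
    [0, 0, 68],
    [0, 0, 68],
    [0, 0, 68],
  ],
  roll=[0, 0, 0, 0, 0, 0, 0, 0, 0, 0],
  fingers=[1, 1, 1, 1, 1, 1, 1, 1, 1, 1],
)

```text
t: 19.05
tool_pos: [0.4553, -0.2497, 0.1427]
orientation: [179.9, 0.0, 70.5]
contact_force: [0.6, -0.1, -1.2]
opening: 0.0144
gripper_force: 15.0
```

Run:
```python
from h import *
d=wrist("w4")
T=d["T"];print(T[:3,:3].T@(np.array([.4554,-.2496,.1105])-T[:3,3])*1e3)
```

```text
19.05 [ 0.4553 -0.2497  0.1427] [1.79946962e+02 1.94993044e-02 7.04753908e+01]
[1.82372454e-01 1.88552503e-02 3.21949800e+01]
```

Request:
move_arm(
  slide=[
    [0.2, 0, 2],
    [0.2, 0, 4],
    [0.2, 0, 6],
    [0.2, 0, 8],
    [0.2, 0, 10],
    [0.2, 0, 12],
    [0.2, 0, 14],
    [0.2, 0, 16],
    [0.2, 0, 18],
    [0.2, 0, 18],
  ],
  roll=[0, 0, 0, 0, 0, 0, 0, 0, 0, 0],
  fingers=[1, 1, 1, 1, 1, 1, 1, 1, 1, 1],
)

```text
t: 20.35
tool_pos: [0.455, -0.2492, 0.1241]
orientation: [-180.0, -0.0, 70.5]
contact_force: [0.0, 0.5, -0.6]
opening: 0.0141
gripper_force: 15.0
```

Free of contact, so I go down the rest of the way, release and rise.

Request:
move_arm(
  slide=[
    [0, 0, 3],
    [0, 0, 6],
    [0, 0, 9],
    [0, 0, 11.5],
    [0, 0, 12.5],
    [0, 0, 12.5],
    [0, 0, 12.5],
    [0, 0, 12.5],
    [0, 0, 12.5],
    [0, 0, 12.5],
  ],
  roll=[0, 0, 0, 0, 0, 0, 0, 0, 0, 0],
  fingers=[1, 1, 1, 1, 1, 1, -0.2, -0.2, -0.2, -0.2],
)

```text
t: 21.6
tool_pos: [0.4552, -0.2494, 0.1119]
orientation: [180.0, 0.0, 70.5]
contact_force: [0.6, -0.0, 0.7]
opening: 0.0512
gripper_force: 0.0
```

Request:
move_arm(
  slide=[
    [0, 0, 0],
    [0, 0, -5],
    [0, 0, -20],
    [0, 0, -40],
    [0, 0, -62],
    [0, 0, -84],
    [0, 0, -105],
    [0, 0, -122],
    [0, 0, -130],
    [0, 0, -130],
  ],
  roll=[0, 0, 0, 0, 0, 0, 0, 0, 0, 0],
  fingers=[-0.2, -0.2, -0.2, -0.2, -0.2, -0.2, -0.2, -0.2, -0.2, -0.2],
)

```text
t: 22.85
tool_pos: [0.4554, -0.2495, 0.2426]
orientation: [179.9, 0.0, 70.5]
contact_force: [-0.0, 0.3, -0.2]
opening: 0.0564
gripper_force: 0.0
```

Run:
```python
from h import *
d=wrist("w5");T=d["T"]
im=d["color"]
m=(im[0:115,235:290].min(2)>205).astype(np.uint8);n,l,s,c=cv2.connectedComponentsWithStats(m)
for i in range(1,n):
    if s[i][4]>60:
        u,v=235+s[i][0]+s[i][2]/2-.5,s[i][1]+s[i][3]/2-.5
        for z in(.074,.082,.09):
            p=onz(d,u,v,z);print(s[i],z,p.round(4),((T[:3,:3].T@(p-T[:3,3]))*1e3).round(2))
```

```text
22.85 [ 0.4554 -0.2495  0.2426] [1.79913227e+02 2.89185992e-02 7.04790164e+01]
[ 14  36  15  16 190] 0.074 [ 0.4992 -0.1215  0.074 ] [135.4   -1.72 168.52]
[ 14  36  15  16 190] 0.082 [ 0.4988 -0.1228  0.082 ] [134.    -1.67 160.52]
[ 14  36  15  16 190] 0.09 [ 0.4983 -0.1241  0.09  ] [132.61  -1.62 152.52]
[ 15  85  14  15 164] 0.074 [ 0.4841 -0.1654  0.074 ] [ 88.9   -1.25 168.54]
[ 15  85  14  15 164] 0.082 [ 0.484  -0.1658  0.082 ] [ 88.54  -1.21 160.54]
[ 15  85  14  15 164] 0.09 [ 0.4839 -0.1661  0.09  ] [ 88.17  -1.17 152.54]
```

View pics/w5.png

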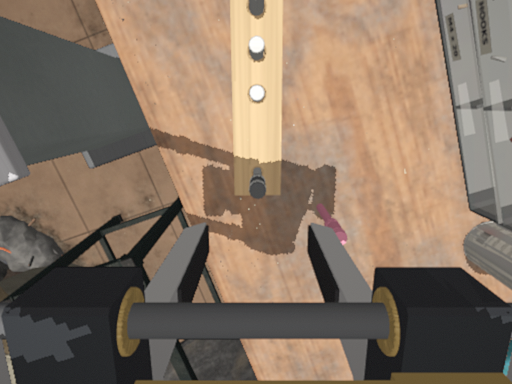

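The rod is back in its hole, at (257,185), with the pin tops at (257,45) and (257,93). The middle pin is the medium one, at tool offset (133.7,-1.6).

Request:
move_arm(
  slide=[
    [20, 0, 0],
    [60, -1, 0],
    [100, -1.3, 0],
    [125, -1.6, 5],
    [133.7, -1.6, 15],
    [133.7, -1.6, 35],
    [133.7, -1.6, 60],
    [133.7, -1.6, 85],
    [133.7, -1.6, 100],
    [133.7, -1.6, 105],
  ],
  roll=[0, 0, 0, 0, 0, 0, 0, 0, 0, 0],
  fingers=[-0.2, -0.2, -0.2, -0.2, -0.2, -0.2, -0.2, -0.2, -0.2, -0.2],
)

```text
t: 24.15
tool_pos: [0.4976, -0.123, 0.1355]
orientation: [-179.9, 0.0, 70.5]
contact_force: [-0.6, -0.5, 0.2]
opening: 0.0563
gripper_force: 0.0
```

Request:
move_arm(
  slide=[
    [0, 0, 8],
    [0, 0, 20],
    [0, 0, 35],
    [0, 0, 50],
    [0, 0, 60],
    [0, 0, 64.5],
    [0, 0, 64.5],
    [0, 0, 64.5],
    [0, 0, 64.5],
    [0, 0, 64.5],
  ],
  roll=[0, 0, 0, 0, 0, 0, 0, 0, 0, 0],
  fingers=[-0.2, -0.2, -0.2, -0.2, -0.2, -0.2, 1, 1, 1, 1],
)

```text
t: 25.4
tool_pos: [0.4985, -0.1229, 0.0726]
orientation: [180.0, 0.0, 70.5]
contact_force: [-0.2, -0.2, 0.5]
opening: 0.02
gripper_force: 0.0
```

Request:
move_arm(
  slide=[
    [0, 0, 0],
    [0, 0, 0],
    [0, 0, 0],
    [0, 0, 0],
    [0, 0, 0],
    [0, 0, 0],
    [0, 0, 0],
    [0, 0, 0],
    [0, 0, 0],
    [0, 0, 0],
  ],
  roll=[0, 0, 0, 0, 0, 0, 0, 0, 0, 0],
  fingers=[1, 1, 1, 1, 1, 1, 1, 1, 1, 1],
  squeeze=20,
)

```text
t: 26.65
tool_pos: [0.4983, -0.1228, 0.0723]
orientation: [180.0, 0.0, 70.5]
contact_force: [0.2, 0.4, 0.5]
opening: -0.0001
gripper_force: 0.0
```

Run:
```python
from h import *
d=wrist("w6")
a=d["color"];T=d["T"]
from station import camera
s=camera("side");np.savez("side1.npz",**s)
b=cv2.resize(s["color"][190:310,190:290],(480,576),interpolation=cv2.INTER_CUBIC)
w=cv2.resize(a[100:340,180:340],(320,480));w=np.vstack([w,np.zeros((96,320,3),np.uint8)])
cv2.imwrite("pics/z6.png",np.hstack([b,w])[:,:,::-1])
for z in(0.,-.01,.017):print(z,[np.round(proj(d,(T@[x,0,z,1])[:3]),1).tolist() for x in(-.008,0,.008)])
```

```text
26.65 [ 0.4983 -0.1228  0.0723] [1.79994169e+02 5.64059820e-03 7.04803928e+01]
0.0 [[257.3, 242.6], [257.3, 230.4], [257.3, 218.0]]
-0.01 [[257.3, 249.2], [257.3, 236.5], [257.3, 223.5]]
0.017 [[257.4, 232.7], [257.4, 221.3], [257.4, 209.8]]
```

View pics/z6.png

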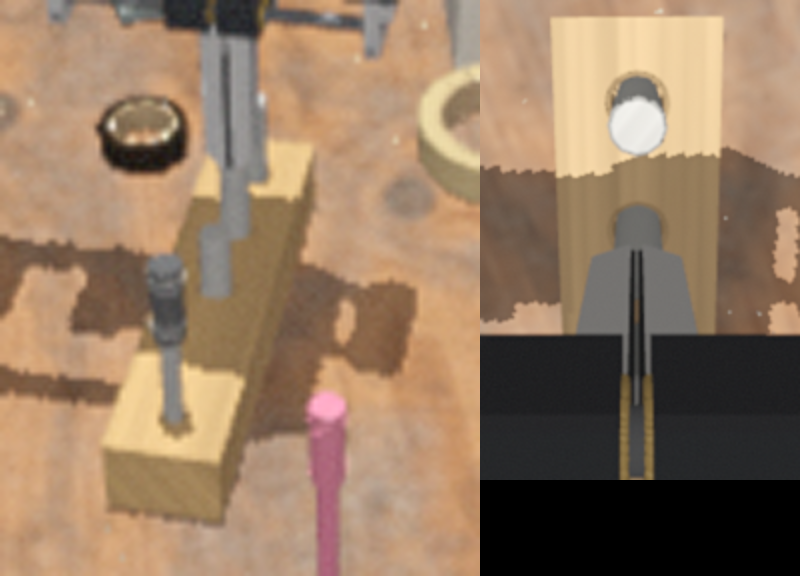

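Run:
```python
from h import *
s=dict(np.load("side1.npz"));d=dict(np.load("w6.npz"));T=d["T"]
C=lambda p:((np.array(proj(s,p))-[190,190])*4.8).round(0).tolist()
W=lambda p:((np.array(proj(d,p))-[180,100])*2).round(0).tolist()
ax=np.array([.334,.943,0])
print("tip",C([.4983,-.1228,.0553]),W([.4983,-.1228,.0553]))
M=np.array([.4988,-.1228,0])
for n,k in(("S",-.045),("M",0),("L",.045)):
    for z in(.04,.074,.082,.09):q=M+ax*k+[0,0,z];print(n,z,C(q),W(q),W(q+ax*.008),W(q-ax*.008))
for z in(.04,.088,.133):print("rod",C([.4548,-.2504,z]))
```

```text
tip [233.0, 203.0] [155.0, 243.0]
S 0.04 [216.0, 283.0] [156.0, 344.0] [156.0, 324.0] [156.0, 363.0]
S 0.074 [213.0, 232.0] [156.0, 394.0] [156.0, 372.0] [156.0, 416.0]
S 0.082 [213.0, 220.0] [156.0, 408.0] [156.0, 385.0] [156.0, 431.0]
S 0.09 [212.0, 207.0] [156.0, 424.0] [156.0, 400.0] [156.0, 447.0]
M 0.04 [235.0, 225.0] [156.0, 228.0] [156.0, 206.0] [156.0, 249.0]
M 0.074 [233.0, 175.0] [156.0, 262.0] [156.0, 237.0] [156.0, 287.0]
M 0.082 [233.0, 163.0] [156.0, 272.0] [156.0, 246.0] [156.0, 297.0]
M 0.09 [233.0, 151.0] [156.0, 283.0] [156.0, 256.0] [156.0, 309.0]
L 0.04 [253.0, 171.0] [156.0, 100.0] [156.0, 76.0] [156.0, 124.0]
L 0.074 [252.0, 122.0] [156.0, 115.0] [156.0, 87.0] [156.0, 142.0]
L 0.082 [252.0, 110.0] [156.0, 119.0] [156.0, 90.0] [156.0, 147.0]
L 0.09 [251.0, 98.0] [156.0, 123.0] [156.0, 93.0] [156.0, 153.0]
rod [175.0, 410.0]
rod [170.0, 336.0]
rod [166.0, 263.0]
```

The fingers closed just above the pin. The side view puts the fingertips at z ≈ 0.08, level with the pin's top, although they should reach 17 mm past the TCP. The pin still stands. I'll reopen, go 13 mm lower (safe above the rack in either case) and close again.

Request:
move_arm(
  slide=[
    [0, 0, -4],
    [0, 0, -4],
    [0, 0, -4],
    [0, 0, -4],
    [0, 0, -4],
    [0, 0, -2],
    [0, 0, 3],
    [0, 0, 8],
    [0, 0, 13],
    [0, 0, 13],
  ],
  roll=[0, 0, 0, 0, 0, 0, 0, 0, 0, 0],
  fingers=[-0.2, -0.2, -0.2, -0.2, -0.2, -0.2, -0.2, -0.2, -0.2, -0.2],
)

```text
t: 28.0
tool_pos: [0.4979, -0.1226, 0.0586]
orientation: [-179.9, 0.0, 70.5]
contact_force: [-0.2, 0.5, 0.3]
opening: 0.0562
gripper_force: 0.0
```

Request:
move_arm(
  slide=[
    [0, 0, 0],
    [0, 0, 0],
    [0, 0, 0],
    [0, 0, 0],
    [0, 0, 0],
    [0, 0, 0],
    [0, 0, 0],
    [0, 0, 0],
    [0, 0, 0],
    [0, 0, 0],
  ],
  roll=[0, 0, 0, 0, 0, 0, 0, 0, 0, 0],
  fingers=[1, 1, 1, 1, 1, 1, 1, 1, 1, 1],
  squeeze=20,
)

```text
t: 29.25
tool_pos: [0.4984, -0.1228, 0.0593]
orientation: [180.0, 0.0, 70.5]
contact_force: [-0.2, -0.5, 1.4]
opening: 0.0149
gripper_force: 20.0
```

Run:
```python
from h import *
d=wrist("w7")
from station import camera
a=d["color"]
s=camera("side");np.savez("side2.npz",**s)
b=cv2.resize(s["color"][190:310,190:290],(480,576),interpolation=cv2.INTER_CUBIC)
w=cv2.resize(a[100:340,180:340],(320,480));w=np.vstack([w,np.zeros((96,320,3),np.uint8)])
cv2.imwrite("pics/z7.png",np.hstack([b,w])[:,:,::-1])
```

```text
29.25 [ 0.4984 -0.1228  0.0593] [1.79984389e+02 5.35326691e-03 7.04825648e+01]
```

It's gripped: the opening matches the rod's grip. Next I lift it and carry it to the same viewing spot short of the bore.

Request:
move_arm(
  slide=[
    [0, 0, -3],
    [0, 0, -10],
    [0, 0, -22],
    [0, 0, -36],
    [0, 0, -52],
    [0, 0, -70],
    [0, 0, -85],
    [0, 0, -95],
    [0, 0, -100],
    [0, 0, -100],
  ],
  roll=[0, 0, 0, 0, 0, 0, 0, 0, 0, 0],
  fingers=[1, 1, 1, 1, 1, 1, 1, 1, 1, 1],
)

```text
t: 30.6
tool_pos: [0.4983, -0.1228, 0.1594]
orientation: [180.0, 0.0, 70.5]
contact_force: [-0.1, 0.5, -1.3]
opening: 0.0154
gripper_force: 20.0
```

Request:
move_arm(
  slide=[
    [10, -4, 0],
    [35, -16, 0],
    [70, -31, 0],
    [110, -50, 0],
    [150, -67, 0],
    [190, -85, 0],
    [225, -101, 0],
    [245, -110, 0],
    [253, -114, 0],
    [253.7, -114, 0],
  ],
  roll=[-1, -4, -8, -12, -16, -20, -24, -27, -29, -29.4],
  fingers=[1, 1, 1, 1, 1, 1, 1, 1, 1, 1],
)

```text
t: 31.85
tool_pos: [0.4751, 0.1547, 0.1589]
orientation: [-179.9, 0.0, 100.0]
contact_force: [0.6, -1.0, -1.7]
opening: 0.0151
gripper_force: 20.0
```

Run:
```python
from h import *
d=wrist("w8");g=d["color"].mean(2);T=d["T"]
P=lambda x,y,z:np.round(proj(d,(T@[x,y,z,1])[:3]),1).tolist()
u,v=proj(d,[.4717,.2022,.058]);print("pred bore",u,v,"pin low",[P(x,0,.0413) for x in(-.008,0,.008)],"top",[P(x,0,-.0227) for x in(-.008,0,.008)])
print(g[175:280,257].astype(int).tolist())
x0,y0=int(u)-18,int(v)-18;m=(g[y0:y0+36,x0:x0+36]<110).astype(np.uint8);n,l,s,c=cv2.connectedComponentsWithStats(m);i=1+np.argmax(s[1:,4]);b=s[i];print(b,c[i])
U,V=x0+b[0]+b[2]/2-.5,y0+b[1]+b[3]/2-.5
p=onz(d,U,V,.058);print(U,V,p.round(4),((T[:3,:3].T@(p-T[:3,3]))*1e3).round(2))
```

```text
31.85 [0.4751 0.1547 0.1589] [-1.79948144e+02  2.45368492e-02  9.99624779e+01]
pred bore 263.05215331481025 137.8309470557871 pin low [[257.2, 220.5], [257.2, 210.2], [257.2, 199.7]] top [[256.9, 258.2], [256.9, 244.7], [256.9, 231.0]]
[69, 111, 135, 134, 133, 131, 131, 132, 131, 130, 130, 131, 130, 131, 129, 119, 105, 102, 102, 104, 104, 103, 104, 105, 104, 105, 105, 102, 100, 100, 100, 101, 100, 99, 100, 101, 100, 100, 99, 101, 99, 100, 100, 101, 101, 102, 100, 101, 101, 100, 100, 101, 100, 101, 101, 101, 101, 110, 124, 127, 129, 130, 131, 128, 127, 126, 128, 131, 131, 130, 128, 129, 130, 129, 128, 125, 126, 124, 124, 125, 124, 125, 127, 123, 99, 76, 75, 72, 72, 70, 70, 69, 68, 68, 67, 67, 66, 65, 64, 66, 70, 73, 76, 77, 76]
[  8   9  19  20 293] [17.24573379 18.80204778]
262.0 137.5 [0.4707 0.2023 0.058 ] [ 47.75   4.02 100.86]
```

Request:
move_arm(
  slide=[
    [10, 1, 0],
    [25, 2, 0],
    [42, 3.5, 0],
    [48, 4, 5],
    [48, 4, 15],
    [48, 4, 28],
    [48, 4, 40],
    [48, 4, 47],
    [48, 4, 50],
    [48, 4, 50],
  ],
  roll=[0, 0, 0, 0, 0, 0, 0, 0, 0, 0],
  fingers=[1, 1, 1, 1, 1, 1, 1, 1, 1, 1],
)

```text
t: 33.15
tool_pos: [0.4714, 0.2023, 0.1092]
orientation: [-180.0, 0.0, 99.9]
contact_force: [0.2, 0.3, -0.1]
opening: 0.0147
gripper_force: 20.0
```

Run:
```python
from h import *
d=wrist("w9");T=d["T"]
print(T[:3,:3].T@(np.array([.4708,.2026,.1])-T[:3,3])*1e3)
g=d["color"].mean(2)
P=lambda p:np.round(proj(d,p),1).tolist()
print("bore edges",[P(np.array([.4711,.2022,.058])+.0085*np.array(k)) for k in([-.173,.985,0],[.173,-.985,0],[.985,.173,0],[-.985,-.173,0])],"pin",[P((T@[a,b,.0413,1])[:3]) for a,b in((.006,0),(0,.008),(0,-.008))])
print(g[160:230,257].astype(int).tolist())
print(g[196:210:4,235:282].astype(int).tolist())
```

```text
33.15 [0.4714 0.2023 0.1092] [-1.79998246e+02  5.71758840e-03  9.98696051e+01]
[ 0.38294678 -0.55668846  9.1655054 ]
bore edges [[256.8, 195.6], [256.8, 217.1], [268.0, 206.4], [245.6, 206.5]] pin [[257.2, 202.3], [268.1, 210.2], [246.3, 210.2]]
[242, 243, 223, 161, 131, 160, 214, 239, 238, 235, 235, 233, 233, 233, 232, 231, 231, 232, 234, 211, 136, 111, 110, 112, 112, 112, 113, 112, 112, 112, 112, 111, 111, 113, 111, 104, 81, 41, 26, 26, 28, 45, 89, 112, 111, 110, 109, 108, 109, 110, 110, 109, 110, 110, 110, 109, 109, 109, 109, 110, 110, 109, 110, 110, 111, 110, 110, 110, 110, 111]
[[115, 114, 114, 114, 113, 115, 114, 114, 114, 113, 113, 111, 113, 112, 113, 111, 107, 104, 97, 88, 86, 81, 81, 83, 85, 92, 102, 107, 109, 112, 114, 114, 114, 113, 113, 113, 114, 114, 114, 115, 115, 114, 114, 114, 115, 114, 115], [113, 113, 112, 113, 112, 113, 113, 113, 113, 111, 109, 107, 101, 93, 67, 37, 26, 27, 30, 29, 27, 26, 28, 28, 27, 27, 23, 23, 22, 43, 81, 98, 104, 111, 112, 112, 114, 114, 115, 115, 114, 114, 113, 114, 114, 114, 113], [113, 113, 111, 112, 111, 111, 112, 111, 110, 104, 98, 90, 82, 80, 82, 84, 91, 95, 105, 110, 110, 109, 111, 110, 111, 111, 110, 110, 111, 104, 91, 80, 83, 95, 104, 111, 113, 114, 112, 113, 112, 113, 114, 113, 113, 113, 114], [112, 113, 111, 111, 112, 112, 112, 110, 111, 103, 100, 87, 79, 86, 98, 104, 106, 107, 108, 108, 109, 108, 109, 110, 109, 109, 109, 108, 109, 108, 109, 107, 104, 102, 101, 109, 112, 113, 113, 113, 114, 113, 112, 113, 113, 114, 114]]
```

Request:
move_arm(
  slide=[
    [0.4, -0.6, 0],
    [0.4, -0.6, 3],
    [0.4, -0.6, 6],
    [0.4, -0.6, 8],
    [0.4, -0.6, 9.5],
    [0.4, -0.6, 11],
    [0.4, -0.6, 12.5],
    [0.4, -0.6, 14],
    [0.4, -0.6, 14],
    [0.4, -0.6, 14],
  ],
  roll=[0, 0, 0, 0, 0, 0, 0, 0, 0, 0],
  fingers=[1, 1, 1, 1, 1, 1, 1, 1, 1, 1],
)

```text
t: 34.45
tool_pos: [0.4706, 0.2027, 0.0952]
orientation: [-180.0, 0.0, 99.9]
contact_force: [0.1, -0.1, 0.8]
opening: 0.0152
gripper_force: 20.0
```

No contact force, and the tip is about 4 mm inside, so I go on down.

Request:
move_arm(
  slide=[
    [0, 0, 1],
    [0, 0, 2.5],
    [0, 0, 4],
    [0, 0, 5.5],
    [0, 0, 7],
    [0, 0, 8.5],
    [0, 0, 10],
    [0, 0, 11],
    [0, 0, 12],
    [0, 0, 12],
  ],
  roll=[0, 0, 0, 0, 0, 0, 0, 0, 0, 0],
  fingers=[1, 1, 1, 1, 1, 1, 1, 1, 1, 1],
)

```text
t: 35.7
tool_pos: [0.4706, 0.2027, 0.0832]
orientation: [-180.0, 0.0, 99.9]
contact_force: [0.9, -0.9, -1.0]
opening: 0.0153
gripper_force: 20.0
```

Request:
move_arm(
  slide=[
    [0, 0, 1.5],
    [0, 0, 3],
    [0, 0, 4.5],
    [0, 0, 6],
    [0, 0, 7.5],
    [0, 0, 7.5],
    [0, 0, 7.5],
    [0, 0, 7.5],
    [0, 0, 7.5],
    [0, 0, 7.5],
  ],
  roll=[0, 0, 0, 0, 0, 0, 0, 0, 0, 0],
  fingers=[1, 1, 1, 1, 1, 1, 0.4, 0.4, 0.4, 0.4],
)

```text
t: 36.95
tool_pos: [0.4707, 0.2027, 0.0758]
orientation: [180.0, 0.0, 99.9]
contact_force: [-0.7, -0.2, 0.1]
opening: 0.0283
gripper_force: 0.0
```

Request:
move_arm(
  slide=[
    [0, 0, 0],
    [0, 0, 0],
    [0, 0, -5],
    [0, 0, -20],
    [0, 0, -45],
    [0, 0, -70],
    [0, 0, -95],
    [0, 0, -110],
    [0, 0, -115],
    [0, 0, -115],
  ],
  roll=[0, 0, 0, 0, 0, 0, 0, 0, 0, 0],
  fingers=[0, 0, 0, 0, 0, 0, 0, 0, 0, 0],
)

```text
t: 38.2
tool_pos: [0.4704, 0.2026, 0.1906]
orientation: [-180.0, 0.0, 99.9]
contact_force: [-0.4, -0.6, 0.3]
opening: 0.0469
gripper_force: 0.0
```

Run:
```python
from h import *
d=wrist("w10");from station import camera
s=camera("side")
b=cv2.resize(s["color"][145:310,185:285],(364,600),interpolation=cv2.INTER_CUBIC)
w=cv2.resize(d["color"][40:280,170:344],(435,600))
cv2.imwrite("pics/z10.png",np.hstack([b,w])[:,:,::-1])
B=np.array([.471,.2022,0])
for z in(.058,.088,.096):print(z,((np.array(proj(d,B+[0,0,z]))-[170,40])*2.5+[364,0]).round(),((np.array(proj(s,B+[0,0,z]))-[185,145])*3.636).round())
```

```text
38.2 [0.4704 0.2026 0.1906] [-1.79981457e+02  6.53329657e-03  9.98817470e+01]
0.058 [584. 359.] [117.  70.]
0.088 [584. 377.] [115.  40.]
0.096 [584. 383.] [115.  31.]
```

View pics/z10.png

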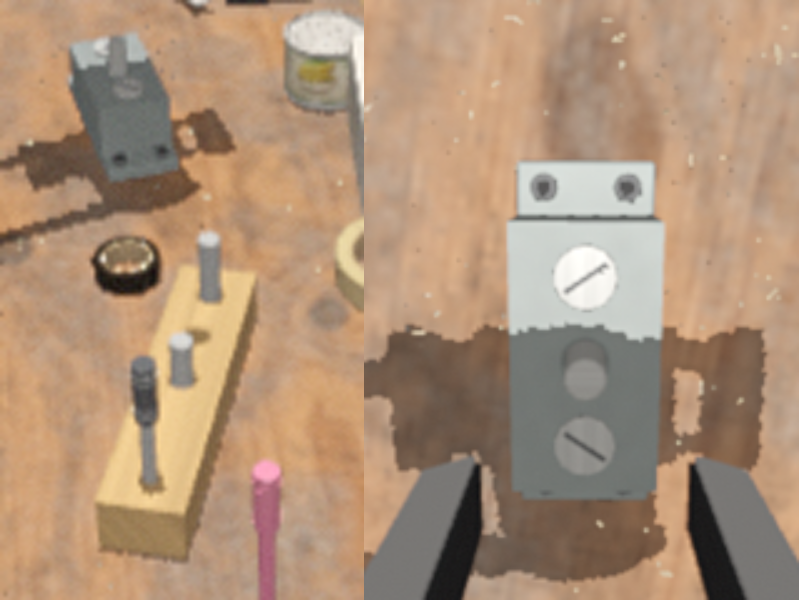

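The pin's top is at (585,380) in the wrist view and (118,40) in the side view. Both match a top 30 mm above the block, at z = 0.088. The rod stands in its hole, and the short and long pins are still in the rack, so I hand in.

```bash
python3 -c "
from station import job_done
print(job_done())"
```

```text
the job is handed in; nothing more can be done
None
```

The bore is 34 mm deep (a sound 6.4 N reading); the depth rod is back in its rack hole, the medium pin stands 30 mm proud in the bore by both camera views, and the job is handed in.

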